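# Set the lid pressure of a thermal cycler

### The job

The tubes are already in the thermal cycler: close its lid. Then screw the pressure dial on the lid gently clockwise until it comes up against its stop, without forcing it, and back it off exactly four clicks; let go and leave everything else on the bench where it is.

Things in the scene. Friction and masses are not known exactly. Their poses are not given: they have to be found in the camera images.
- cycler: the thermal cycler: white bench instrument, 280 deep x 200 wide, deck 128 mm high, standing fixed. Origin on the bench under its middle; x points from its front (slanted display panel) to its rear, y to the left seen from its front, z up.
- lid_hinge (a point): middle of the lid's hinge line, at the cycler's rear: 112 mm behind the cycler's origin, 136 mm above the bench. Axes as the cycler's; y runs along the hinge.
- lid (a joint): opening angle of the cream lid, rad: 0 closed, grows as it opens up and back, at most 1.25. The lid reaches from 8 to 176 mm in front of the hinge line when closed, is 180 wide and 40 mm thick, its underside level with the hinge line. A stiff hinge holds it wherever it is left; pushing its front down from above with a few newtons closes it.
- lid_lip (a point): middle of the top of the grey-blue lip on the lid's front edge (lip 22 x 80 x 14 mm): 184 mm from the hinge line, 21 mm below the level of the lid's top face. Turns with the lid: x to the rear along the lid, y along the hinge, z out of the lid's top.
- dial_top (a point): centre of the top of the black round fluted pressure dial: 44 mm diameter, 28 mm high to grip, over a 3 mm flange of 52 mm. Its top is 31.5 mm above the lid's top face, its axis 92 mm in front of the hinge line, midway across the lid. z is the dial's axis, square to the lid; x points along the orange mark and turns with the dial. Clockwise seen from above screws it down.
- dial_base (a point): point on the dial's axis on the underside of its flange, 0.5 mm above the lid's top face; turns with the dial. The dial has 20 clicks a turn (18 degrees): it drops into a notch at every click, turning over to the next takes up to about 0.1 N m, and let go it settles into the nearest notch. It starts in a notch.
- plate (a joint): height of the heated plate under the lid above its bearing on the tube caps, m: 0 at the dial's stop, 0.00005 per click as the dial is backed off; readings scatter by far more. The stop (itself a notch, click 0) lies 6 to 9 clicks clockwise of the start, unseen, set by the tubes loaded. It is springy: 0.09 N m per degree; beyond some 0.4 N m it is being forced.
- squeeze (a joint): how far the tube caps are squeezed by forcing the dial against its stop, m: 0 when not, 0.0002 per N m; readings scatter by more than this.
- rack: orange tube rack, 72 x 104 x 28 mm, loose, beside the cycler; origin under its centre. To be left alone.
- tip_box: green and yellow pipette tip box, 85 x 120 x 56 mm, loose; origin under its centre. To be left alone.
- media_bottle: glass bottle with blue cap, 90 mm diameter, 185 mm high, loose; origin under its centre. To be left alone.
- tube_box: clear open box with green tubes, 70 x 100 x 45 mm, loose; origin under its centre. To be left alone.
- marker: blue marker pen with black cap, 12 mm thick, 170 mm long along its y, loose, lying beside the cycler; origin under its middle. To be left alone.
- beaker: small glass beaker, 68 mm diameter, 85 mm high, loose; origin under its centre. To be left alone.

How it is judged:
By the outcome, as a careful person would: the job done as asked, in the order asked, and still so for the second after the job is handed in, with the robot touching nothing.
It also fails if it takes over 72 s, if anything falls off the work surface, if the arm or the gripper's body presses on something with over 40 N, if the wrist force passes 120 N, or if a joint passes its speed limit or range.

### The arm

A 6-joint arm with a two-finger parallel gripper is mounted at the origin on the work surface. World frame = base frame: x ahead of the robot, y to its left, z up, the work surface at z = 0. Lengths are in m, angles in degrees, forces in N, time in s.
With the tool pointing down it reaches from about 0.25 to 0.725 m from the base axis. Payload 9.7 kg.
Tool frame: the origin (TCP) lies on the centre line of the jaws, within the pads' length; the fingertips stand 14 mm ahead of it and the grasp point (between the pads) lies 5 mm behind it; z points along the fingers, y is the line along which they close (so a half turn about z gives the same grasp; the last joint's range is limited). The gripper opens to 85 mm and grips with 20 to 120 N. Pads are 22 mm wide; open, the fingers measure 114 mm over their backs; the gripper's body (76 mm by 85 mm) begins 54 mm behind the grasp point. The pads swing forward as they close: fully open they stand 13 mm farther back than shut.
Start: joints at [-76.203, 4.979, 10.078, 95.1, 0, 90], TCP at [0.131, -0.534, 0.22] pointing down, gripper open.
Joint ranges: [-179.16, 179.16], [-48.56, 103.87], [-65.8, 70.77], [-126.05, 130.52], [-82.76, 87.17], [-180, 180]. Speed limits (degrees/s): [127.2, 127.2, 147.25, 180, 180, 180].

### API

Orientations are given as [roll, pitch, yaw] about the fixed x, y, z axes, in that order (R = Rz(yaw) Ry(pitch) Rx(roll)).
In Python, from workcell import bot, camera, get_calibration, ticket gives the robot as it stands. The module is installed in compiled form; this text tells all that it offers.
- The arm moves only by the tool send_rows, never from a script. Its arguments are lists of equal length, an entry for each row: "linear": the shift along the tool's x, y, z in m, a list of three; "twist": the turn, a rotation vector about the tool's x, y, z in units of 10 degrees (1.0 is 10 degrees), a list of three; "gripper": the opening in per cent of the stroke, from 0 (shut) to 100 (fully open). In form: {"linear": [[x, y, z], ...], "twist": [[wx, wy, wz], ...], "gripper": [gripper, ...]}. A call has 1 to 8 rows; each row shifts and turns the commanded pose from where the row before left it, along the tool's axes as they then stand; what a row does not reach is not made up. A row lasts 1/8 s, in which the tool goes at most 62.5 mm and 10.7 degrees, less where a joint would pass 70% of its speed; a pose out of reach is approached as far as the arm can. A call with a gripper value outside its range is refused whole. The fingers move at their own pace and stop on an object; "grip_force" is the grip in N (left out, the last holds). Time passes only in rows, so rows that do not move let the fingers close. It gives the time, the measured TCP pose, the force, the opening and the grip force at its end, in the units of the state.
- bot.get_obs(): the state, without advancing time (a new reading comes with each control period).
- camera(name): name is "scene" or "top"; returns the picture (480x640x3 uint8, red, green, blue); there is no depth.
- get_calibration(name): a dict with "fx", "fy", "cx", "cy" (pixels), "origin" and "orientation" of the camera in the world. Camera axes: x right, y down, z forward; pixel columns grow to the right and rows downward; lengths in m; the calibration is good to about 2 mm. A picture is of the moment at which its call begins. get_calibration takes no time and is no camera call.
- ticket.job_done(): hands the job in; it is judged then, once.
The state is a dict: "time": time; "q": joint angles; "qd": joint speeds; "joint_efforts": joint torques, N m; "ee_pos": TCP position; "tcp_rot": TCP orientation; "wrist_force": force on the tool from outside, world axes, zero at the start; "torque": the same for the moment, N m; "opening": finger opening in m; "grasp_force": force on a finger pad.
Only numpy, scipy, OpenCV 4.12 (cv2) and the standard library are available. Lean on these libraries where they do the work, as an engineer would, in place of code of your own. Each camera call takes 0.05 s, during which the arm holds its last target. There are 200 camera calls.

## Working session

There is one attempt and no reset: what is moved stays moved. The work goes in short steps, Python scripts to look and compute and a tool call to move; the robot and the scene stay as the last step left them, time stands still between calls to the robot, and variables do not carry over. Pictures are saved under pics/ and viewed, at most 10 in all, crops included, and the job is handed in when it is done.

Besides the shell and the picture viewer there is one more tool, called as a command line: name --argument value ..., lists and objects as JSON in quotes. send_rows: Moves the arm, as the interface text tells. Its arguments: {"type":"object","properties":{"linear":{"type":"array"},"twist":{"type":"array"},"gripper":{"type":"array"},"grip_force":{"type":"number"}},"required":["linear","twist","gripper"]}

```bash
mkdir -p pics; python3 - <<'E'
from workcell import bot, camera, get_calibration
import cv2
for n in("scene","top"):
    cv2.imwrite(f"pics/{n}0.png",cv2.cvtColor(camera(n),cv2.COLOR_RGB2BGR)); print(n,get_calibration(n))
print(bot.get_obs())
E
```

```text
scene {'fx': 534.7954019731746, 'fy': 534.7954019731746, 'cx': 316.25172536363925, 'cy': 245.8326608866395, 'origin': array([1.10041775, 0.75933948, 1.0352389 ]), 'orientation': array([-132.65784924,    0.40754238,  142.49310083])}
top {'fx': 485.9068964111361, 'fy': 485.9068964111361, 'cx': 322.36243051884054, 'cy': 240.52777059913325, 'origin': array([ 0.29871709, -0.01901329,  1.19646369]), 'orientation': array([-169.27902237,   -0.67758494,  -89.44199504])}
{'time': 0.1, 'q': array([-7.62024179e+01,  5.00786705e+00,  1.00396162e+01,  9.50974980e+01,
        5.72269033e-04,  9.00011603e+01]), 'qd': array([ 0.0576944 , -0.00171234,  0.06745989,  0.15779099,  0.07053314,
        0.09345912]), 'joint_efforts': array([ 1.05566382e-03, -5.21561515e+01,  4.65652442e+01,  1.61248312e-02,
        8.00455041e-06, -1.94579422e-05]), 'ee_pos': array([ 0.13112611, -0.53393474,  0.21926031]), 'tcp_rot': array([-1.79934251e+02, -5.70937134e-04,  1.37964211e+01]), 'wrist_force': array([0.0085017 , 0.12741451, 0.07942553]), 'torque': array([-0.00600852, -0.02693934, -0.02829722]), 'grasp_force': 0.0, 'opening': 0.08531492294229746}
```

View pics/scene0.png

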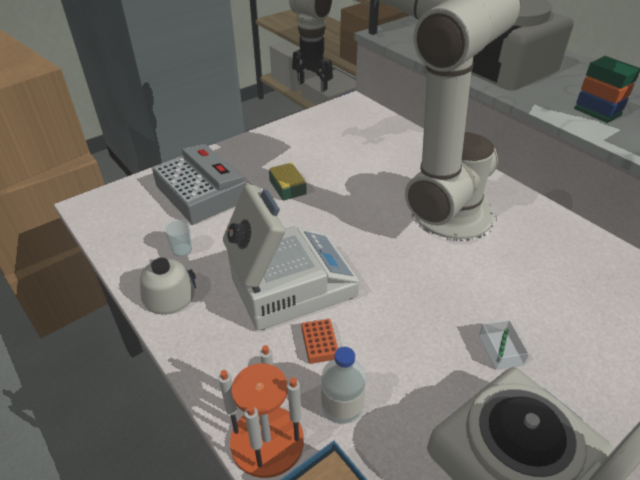

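View pics/top0.png

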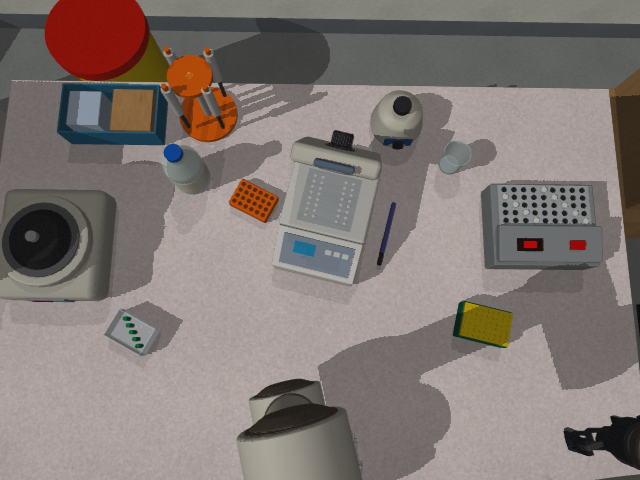

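The top view shows the cycler at about (330,215), its front facing the robot (down in the image), with the lid open and the lip at (335,165). The marker is at (387,235) and the rack at (254,200). I'll zoom in to fit the pose.

```bash
python3 - <<'E'
import cv2,numpy as np
a=cv2.imread("pics/top0.png")[120:300,262:395]; b=cv2.imread("pics/scene0.png")[180:335,220:364]
a=cv2.resize(a,None,fx=3,fy=3,interpolation=cv2.INTER_CUBIC); b=cv2.resize(b,None,fx=2.75,fy=2.75,interpolation=cv2.INTER_CUBIC)
o=np.zeros((540,399+396,3),np.uint8); o[:a.shape[0],:399]=a; o[:b.shape[0],399:]=b[:540,:396]
cv2.imwrite("pics/zoom.png",o); print(a.shape,b.shape)
E
```

```text
(540, 399, 3) (426, 396, 3)
```

View pics/zoom.png

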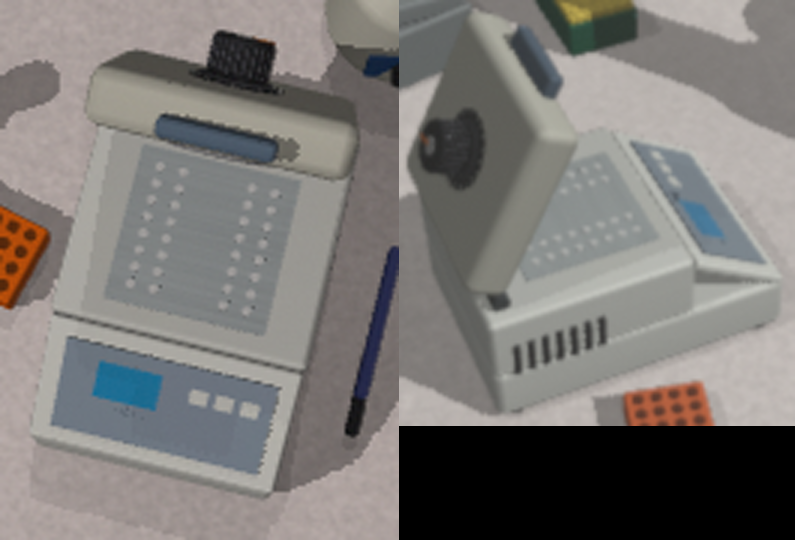

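The zoom (top view left, scene view right) shows the panel front corners, deck edge, lid corners and dial clearly. The dial top in the scene half is at (433,142). I'll fit the cycler pose and lid angle from these points.

```bash
cat > h.py <<'E'
import numpy as np
from workcell import bot, camera, get_calibration
from scipy.spatial.transform import Rotation as R
from scipy.optimize import least_squares
C={n:get_calibration(n) for n in("scene","top")}
def proj(n,p):
    c=C[n]; q=(np.asarray(p)-c["origin"])@R.from_euler("xyz",c["orientation"],degrees=True).as_matrix()
    return np.array([c["cx"]+c["fx"]*q[...,0]/q[...,2],c["cy"]+c["fy"]*q[...,1]/q[...,2]]).T
def cyc(P,p): # x,y,yaw
    return np.array([P[0],P[1],0])+R.from_euler("z",P[2]).apply(p)
def lid(P,a,d,y,h): # d in front of hinge, h above underside
    return cyc(P,[.112-d*np.cos(a)+h*np.sin(a),y,.136+d*np.sin(a)+h*np.cos(a)])
E
python3 - <<'E'
from h import *
t=lambda u,v:("top",np.array([262+u/3,120+v/3])); s=lambda u,v:("scene",np.array([220+(u-399)/2.75,180+v/2.75]))
def pts(v):
    P=v[:3];a,xf,hf=v[3:]
    return [(t(33,437),cyc(P,[-.14,.1,hf])),(t(270,494),cyc(P,[-.14,-.1,hf])),
     (t(55,313),cyc(P,[xf,.1,.128])),(t(303,371),cyc(P,[xf,-.1,.128])),(s(693,262),cyc(P,[xf,.1,.128])),
     (s(490,310),cyc(P,[.14,.1,.128])),(s(503,412),cyc(P,[.14,.1,0])),(s(778,283),cyc(P,[-.14,.1,hf])),
     (s(433,142),lid(P,a,.092,0,.0715)),(s(545,135),lid(P,a,.176,.09,.04)),(s(575,140),lid(P,a,.176,.09,0)),(s(475,12),lid(P,a,.176,-.09,.04)),
     (t(217,138),lid(P,a,.184,0,.012))]
f=lambda v:np.concatenate([proj(n,p)-uv for (n,uv),p in pts(v)])
r=least_squares(f,[.45,-.03,-.25,1.2,-.06,.05],loss="soft_l1",x_scale=.1)
v=r.x;print(v,np.degrees(v[2]));print(f(v).reshape(-1,2).round(1))
for n,a in (("open",v[3]),("closed",0)):
    print(n,"lip",lid(v,a,.184,0,.019),"dial",lid(v,a,.092,0,.0715))
print("hinge",cyc(v,[.112,0,.136]))
E
```

```text
[ 0.56808034 -0.03929401 -0.23380408  1.14031564 -0.05074577  0.05564041] -13.395987242841445
[[-2.  -0.9]
 [ 1.3  0.6]
 [-1.9 -2.1]
 [ 1.8 -0.2]
 [ 1.9 -1.6]
 [-0.6  6. ]
 [-0.7  4.1]
 [ 2.9  0.4]
 [ 1.2  0. ]
 [-0.3 -2.8]
 [ 5.3 -3.3]
 [-2.5 -4.3]
 [ 0.3 -0.1]]
open lip [ 0.61913435 -0.05145301  0.31114165] dial [ 0.70289416 -0.07140121  0.2494439 ]
closed lip [ 0.49803931 -0.02261306  0.155     ] dial [ 0.58753619 -0.0439276   0.2075    ]
hinge [ 0.67703306 -0.06524214  0.136     ]
```

send_rows --linear '[[0, 0, -0.05], [0, 0, -0.05], [0, 0, -0.055], [0.028, -0.045, 0], [0.028, -0.045, 0], [0.028, -0.045, 0], [0.028, -0.045, 0], [0.028, -0.045, 0]]' --twist '[[0, 0, 0.9], [0, 0, 0.9], [0, 0, 0.92], [0, 0, 0], [0, 0, 0], [0, 0, 0], [0, 0, 0], [0, 0, 0]]' --gripper '[0, 0, 0, 0, 0, 0, 0, 0]'

```text
time: 1.1
ee_pos: [0.3204, -0.3463, 0.3746]
tcp_rot: [-180.0, 0.0, -13.4]
wrist_force: [0.7, -0.5, -0.1]
opening: 0.0001
grasp_force: 0.0
```

send_rows --linear '[[0.028, -0.045, 0], [0.028, -0.045, 0], [0.028, -0.045, 0], [0.028, -0.045, 0], [0.028, -0.045, 0], [0.028, -0.045, 0], [0.028, -0.045, 0], [0.028, -0.04, 0]]' --twist '[[0, 0, 0], [0, 0, 0], [0, 0, 0], [0, 0, 0], [0, 0, 0], [0, 0, 0], [0, 0, 0], [0, 0, 0]]' --gripper '[0, 0, 0, 0, 0, 0, 0, 0]'

```text
time: 2.1
ee_pos: [0.6117, -0.0916, 0.3753]
tcp_rot: [-178.2, 0.1, -9.3]
wrist_force: [0.4, -0.7, 0.7]
opening: 0.0004
grasp_force: 0.0
```

```bash
python3 - <<'E'
from h import *
import cv2
o=bot.get_obs(); print(o["time"],o["ee_pos"],o["tcp_rot"],o["q"],o["wrist_force"],o["opening"])
P=[.568,-.0393,-.2338]
print("cycler frame",R.from_euler("z",-P[2]).apply(o["ee_pos"]-[P[0],P[1],0]))
a=cv2.cvtColor(camera("top"),cv2.COLOR_RGB2BGR)[90:240,262:402]; b=cv2.cvtColor(camera("scene"),cv2.COLOR_RGB2BGR)[100:300,210:350]
f=lambda i:cv2.resize(i,(400,int(i.shape[0]*400/140)),interpolation=cv2.INTER_CUBIC)
a,b=f(a),f(b); w=np.zeros((600,800,3),np.uint8); w[:a.shape[0],:400]=a; w[:b.shape[0],400:]=b[:600]
cv2.imwrite("pics/pre.png",w)
E
```

```text
2.1 [ 0.61166837 -0.09163163  0.37531002] [-1.78210767e+02  5.54809837e-02 -9.32147004e+00] [ -9.37721649  25.00071377  52.96063435 118.01714295   1.78917866
 179.94422639] [ 0.37942941 -0.74801614  0.6932172 ] 0.0003980681429598834
cycler frame [ 0.05460426 -0.04079094  0.37531002]
```

View pics/pre.png

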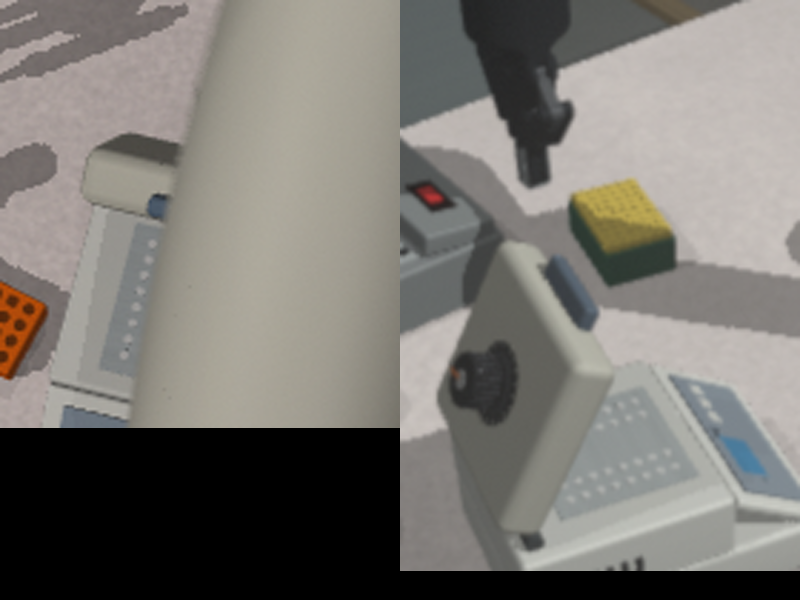

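The lid is open with its lip clear of the tool, which sits above and to the right of it. Joint 6 reached its limit at 180°, so I'll turn the tool back to about +2° yaw.

send_rows --linear '[[0, 0, 0], [0, 0, 0], [0, 0, 0]]' --twist '[[0, 0, -1.0], [0, 0, -0.54], [0, 0, 0]]' --gripper '[0, 0, 0]'

```text
time: 2.58
ee_pos: [0.6102, -0.0932, 0.3758]
tcp_rot: [-178.3, -0.4, 5.9]
wrist_force: [0.3, 0.1, 0.8]
opening: -0.0001
grasp_force: 0.0
```

```bash
cat >> h.py <<'E'
P=[.568,-.0393,-.2338]
def go(target):  # world target -> tool shift
    o=bot.get_obs(); T=R.from_euler("xyz",o["tcp_rot"],degrees=True)
    return T.inv().apply(np.array(target)-o["ee_pos"])
def show():
    o=bot.get_obs(); print(o["time"],o["ee_pos"].round(4),o["tcp_rot"].round(2),"q",o["q"].round(1),"F",o["wrist_force"].round(1),"M",o["torque"].round(3),o["opening"],o["grasp_force"])
E
python3 - <<'E'
from h import *
show(); print("pre",go(cyc(P,[.060,0,.374])))
# path of finger tip bottom centre in cycler frame, tool yaw~2: offset from lip geometry
for a in (1.14,1.0,.85,.7,.55,.4,.25,.12,0):
    s,c=np.sin(a),np.cos(a); f=lambda d,h:np.array([.112-d*c+h*s,.136+d*s+h*c])
    T,K=f(.195,.019),f(.176,.040); print(a,"lip tip",T.round(4),"root",f(.176,.019).round(4),"corner",K.round(4))
E
```

```text
2.575 [ 0.6102 -0.0932  0.3758] [-178.3    -0.43    5.89] q [ -9.5  24.8  52.7 118.    1.8 164.6] F [0.3 0.1 0.8] M [-0.03   0.017 -0.04 ] -8.843011361374014e-05 0.0
pre [ 0.02020098 -0.03801123  0.00310756]
1.14 lip tip [0.0478 0.3211] root [0.0558 0.3039] corner [0.0748 0.3126]
1.0 lip tip [0.0226 0.3104] root [0.0329 0.2944] corner [0.0506 0.3057]
0.85 lip tip [-0.0024  0.295 ] root [0.0101 0.2808] corner [0.0259 0.2946]
0.7 lip tip [-0.0249  0.2762] root [-0.0104  0.2639] corner [0.0032 0.28  ]
0.55 lip tip [-0.0443  0.2541] root [-0.0281  0.2442] corner [-0.0171  0.2621]
0.4 lip tip [-0.0602  0.2294] root [-0.0427  0.222 ] corner [-0.0345  0.2414]
0.25 lip tip [-0.0722  0.2027] root [-0.0538  0.198 ] corner [-0.0486  0.2183]
0.12 lip tip [-0.0793  0.1782] root [-0.0605  0.1759] corner [-0.0579  0.1968]
0 lip tip [-0.083  0.155] root [-0.064  0.155] corner [-0.064  0.176]
```

send_rows --linear '[[0.01, -0.019, 0.001], [0.01, -0.019, 0.001], [0, 0, 0.015], [0, 0, 0.015], [0, 0, 0.012], [0, 0, 0]]' --twist '[[-0.17, 0, 0], [0, 0.04, 0], [0, 0, 0], [0, 0, 0], [0, 0, 0], [0, 0, 0]]' --gripper '[0, 0, 0, 0, 0, 0]'

```text
time: 3.32
ee_pos: [0.6269, -0.0524, 0.3317]
tcp_rot: [-179.9, -0.8, 5.9]
wrist_force: [0.0, -0.3, 0.0]
opening: 0.0
grasp_force: 0.0
```

```bash
python3 - <<'E'
from h import *
import cv2
show(); o=bot.get_obs(); print("tip in cycler",R.from_euler("z",-P[2]).apply(o["ee_pos"]-[P[0],P[1],.014]))
b=cv2.cvtColor(camera("scene"),cv2.COLOR_RGB2BGR)[150:300,210:370]
cv2.imwrite("pics/nook.png",cv2.resize(b,(640,600),interpolation=cv2.INTER_CUBIC))
E
```

```text
3.325 [ 0.6269 -0.0524  0.3317] [-179.95   -0.77    5.92] q [ -4.9  21.3  42.5 110.4   0.2 169.2] F [ 0.  -0.3  0. ] M [ 0.004 -0.012 -0.049] 2.391623689614758e-05 0.0
tip in cycler [0.06033656 0.00093551 0.31769951]
```

View pics/nook.png

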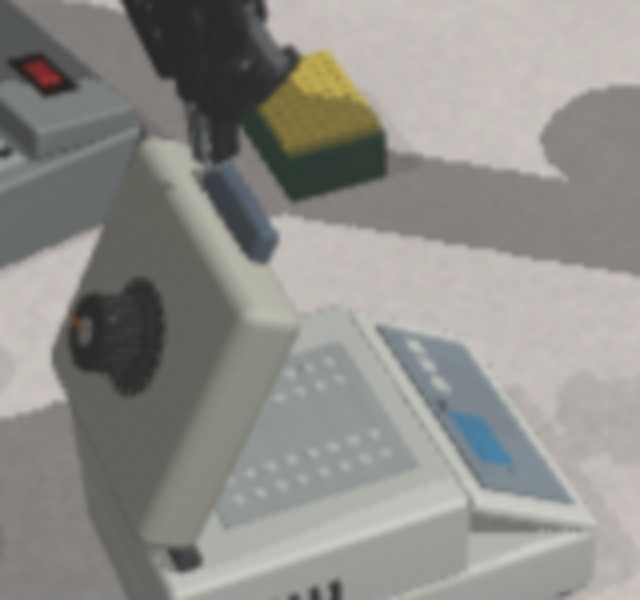

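```bash
python3 - <<'E'
from h import *
z=lambda p:((proj("scene",p)-[210,150])*4).round()
o=bot.get_obs(); print("tip",z(o["ee_pos"]-[0,0,.014]))
for y in(.04,0,-.04): print("lip tip",y,z(lid(P,1.14,.195,y,.019)),"front", z(lid(P,1.14,.195,y,.005)))
print("corner K",[z(lid(P,1.14,.176,y,.04)) for y in(.09,-.09)], "dial",z(lid(P,1.14,.092,0,.0715)))
E
```

```text
tip [218. 194.]
lip tip 0.04 [264. 224.] front [287. 227.]
lip tip 0 [238. 183.] front [261. 186.]
lip tip -0.04 [213. 144.] front [235. 146.]
corner K [array([251., 305.]), array([141., 120.])] dial [ 95. 327.]
```

```bash
python3 - <<'E'
from h import *
print("pre tip pred",proj("scene",np.array([.6117,-.0916,.3613])),"seen",(257.3,164.8))
print("start tip pred",proj("scene",np.array([.1311,-.5339,.2193-.001])), proj("top",np.array([.1311,-.5339,.2193-.001])))
o=bot.get_obs()["ee_pos"]
for h in(0,.014,-.014): print(h,proj("scene",o-[0,0,h]))
print("base axis top?",proj("scene",np.array([[0,0,0],[.5,0,0]])))
# single-view: seen pts in first picture, lid only
for k,uv in {"bottle base":(345,412)}.items(): pass
E
```

```text
pre tip pred [258.95984681 171.6012111 ] seen (257.3, 164.8)
start tip pred [312.36963675  94.11978579] [583.08625557 423.84134545]
0 [263.92696392 193.25245383]
0.014 [264.39600662 198.37682158]
-0.014 [263.45020195 188.04375184]
base axis top? [[452.94622331 212.14082236]
 [324.32466147 285.69636556]]
```

```bash
python3 - <<'E'
from h import *
def ray(n,uv,z):
    c=C[n]; d=R.from_euler("xyz",c["orientation"],degrees=True).apply([(uv[0]-c["cx"])/c["fx"],(uv[1]-c["cy"])/c["fy"],1]); return c["origin"]+d*(z-c["origin"][2])/d[2]
for k,t,s,z in(("tipbox",(484,323),(287,176),.056),("rack",(254,198),(320,339),.028),("cap",(174,153),(345,354),.185)):
    p=ray("top",t,z); print(k,p.round(3),"scene pred",proj("scene",p).round(1),"seen",s)
p0,p1=ray("top",(262+217/3,120+138/3),.0),ray("top",(262+217/3,120+138/3),.3); print(p0,p1)
# lip in nook picture: seen lip rear/top edge ends (crop/4+210,150)
E
```

```text
tipbox [ 0.324 -0.408  0.056] scene pred [288.5 174.1] seen (287, 176)
rack [0.626 0.14  0.028] scene pred [319.2 336.1] seen (320, 339)
cap [0.681 0.297 0.185] scene pred [345.8 351.1] seen (345, 354)
[ 0.72159783 -0.05995798  0.        ] [ 0.61556518 -0.04969155  0.3       ]
```

Cross-checking the cameras on the tip box, rack and cap puts the scene view within 3 px. The finger ends look higher than I predicted, so I'll feel for contact.

send_rows --linear '[[0, 0, 0.004], [0, 0, 0.004], [0, 0, 0.004], [0, 0, 0]]' --twist '[[0, 0, 0], [0, 0, 0], [0, 0, 0], [0, 0, 0]]' --gripper '[0, 0, 0, 0]'

```text
time: 3.88
ee_pos: [0.6273, -0.0528, 0.32]
tcp_rot: [-180.0, -0.8, 6.0]
wrist_force: [-0.1, -0.3, -0.3]
opening: -0.0003
grasp_force: 0.0
```

send_rows --linear '[[0, 0, 0.004], [0, 0, 0.004], [0, 0, 0.002], [0, 0, 0]]' --twist '[[0, 0, 0], [0, 0, 0], [0, 0, 0], [0, 0, 0]]' --gripper '[0, 0, 0, 0]'

```text
time: 4.38
ee_pos: [0.6275, -0.0528, 0.3103]
tcp_rot: [-180.0, -0.8, 6.0]
wrist_force: [-0.4, 0.4, -0.0]
opening: -0.0001
grasp_force: 0.0
```

```bash
python3 - <<'E'
from h import *
import cv2
show()
b=cv2.cvtColor(camera("scene"),cv2.COLOR_RGB2BGR)[150:270,220:340]
cv2.imwrite("pics/nook2.png",cv2.resize(b,(600,600),interpolation=cv2.INTER_CUBIC))
E
```

```text
4.375 [ 0.6275 -0.0528  0.3103] [-179.99   -0.83    5.96] q [ -4.9  19.7  37.8 107.3   0.2 169.2] F [-0.4  0.4 -0. ] M [0.01  0.037 0.027] -0.00012801749290641237 0.0
```

View pics/nook2.png

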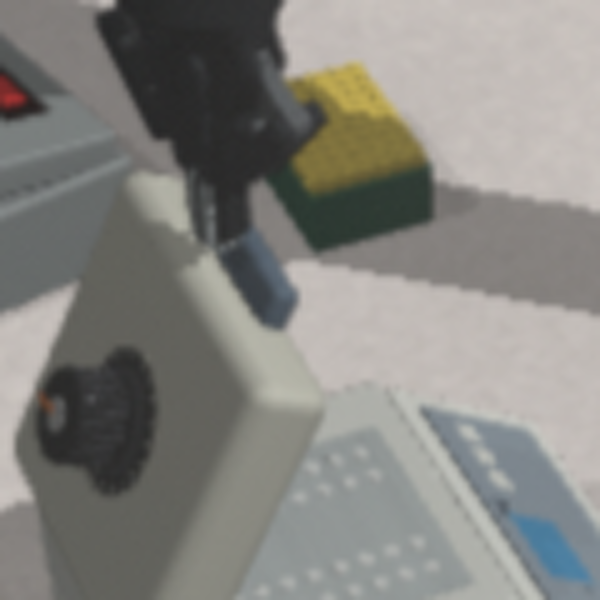

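The finger is in the nook behind the lip, at about (220,245). Now I'll drive it along the closing arc.

send_rows --linear '[[-0.012, -0.004, 0.004], [-0.012, -0.004, 0.004], [-0.011, -0.004, 0.008], [-0.011, -0.004, 0.008]]' --twist '[[0, 0, 0], [0, 0, 0], [0, 0, 0], [0, 0, 0]]' --gripper '[0, 0, 0, 0]'

```text
time: 4.92
ee_pos: [0.5797, -0.0417, 0.2888]
tcp_rot: [179.9, -1.1, 6.0]
wrist_force: [-8.9, 0.5, 19.3]
opening: 0.0003
grasp_force: 9.8
```

send_rows --linear '[[-0.0113, -0.004, 0.0085], [-0.0113, -0.004, 0.0085], [-0.01, -0.0035, 0.0105], [0, 0, 0]]' --twist '[[0, 0, 0], [0, 0, 0], [0, 0, 0], [0, 0, 0]]' --gripper '[0, 0, 0, 0]'

```text
time: 5.42
ee_pos: [0.5449, -0.0334, 0.2591]
tcp_rot: [-180.0, -0.8, 6.0]
wrist_force: [-11.7, 0.0, 6.9]
opening: 0.0003
grasp_force: 6.4
```

```bash
python3 - <<'E'
from h import *
import cv2
show()
o=bot.get_obs(); print("TCP in cycler",R.from_euler("z",-P[2]).apply(o["ee_pos"]-[P[0],P[1],0]))
b=cv2.cvtColor(camera("scene"),cv2.COLOR_RGB2BGR)[150:300,220:370]
cv2.imwrite("pics/mid.png",cv2.resize(b,(600,600),interpolation=cv2.INTER_CUBIC))
E
```

```text
5.425 [ 0.5449 -0.0334  0.2591] [-179.99   -0.77    5.96] q [-3.600e+00  4.700e+00  1.420e+01  9.870e+01  1.000e-01  1.705e+02] F [-11.7   0.    6.9] M [0.063 2.563 0.028] 0.00026289908097541 6.36068333638832
TCP in cycler [-0.02383011  0.00036923  0.25914663]
```

View pics/mid.png

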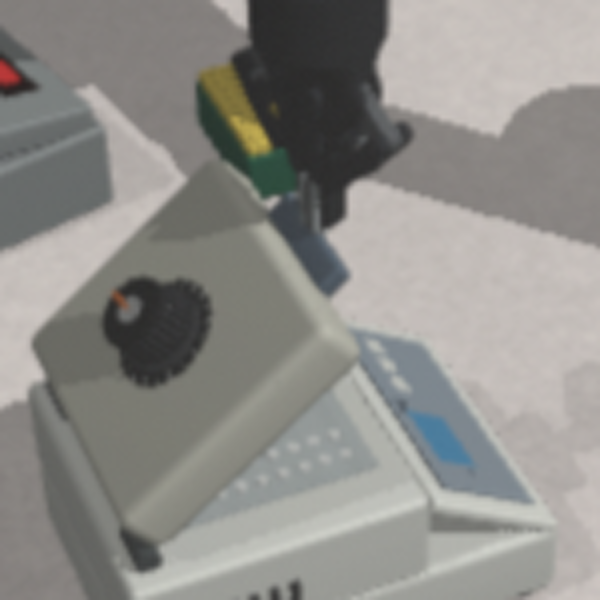

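The lid is about halfway down, with the finger in the nook at (320,225). I'll continue.

send_rows --linear '[[-0.0113, -0.004, 0.012], [-0.0076, -0.0026, 0.0115], [-0.0076, -0.0026, 0.0115], [0, 0, 0]]' --twist '[[0, 0, 0], [0, 0, 0], [0, 0, 0], [0, 0, 0]]' --gripper '[0, 0, 0, 0]'

```text
time: 5.98
ee_pos: [0.52, -0.027, 0.2224]
tcp_rot: [-180.0, -0.8, 6.0]
wrist_force: [-0.7, -0.0, 0.3]
opening: 0.0
grasp_force: 0.0
```

send_rows --linear '[[-0.0076, -0.0026, 0.013], [-0.0076, -0.0026, 0.013], [-0.0043, -0.0015, 0.012], [0, 0, 0]]' --twist '[[0, 0, 0], [0, 0, 0], [0, 0, 0], [0, 0, 0]]' --gripper '[0, 0, 0, 0]'

```text
time: 6.48
ee_pos: [0.5007, -0.0223, 0.1835]
tcp_rot: [-180.0, -0.8, 6.0]
wrist_force: [0.0, -0.2, -0.1]
opening: 0.0001
grasp_force: 0.0
```

```bash
cat >> h.py <<'E'
import cv2
def mark(n="scene"):
    im=camera(n); h=cv2.cvtColor(im,cv2.COLOR_RGB2HSV); m=cv2.inRange(h,(4,130,90),(18,255,255))
    k,l,st,ce=cv2.connectedComponentsWithStats(m); return im,[(st[i,4],ce[i].round(1)) for i in range(1,k) if 220<ce[i][0]<400 and 120<ce[i][1]<310]
E
python3 - <<'E'
from h import *
im,b=mark(); print(b); 
im0=cv2.imread("pics/scene0.png")[...,::-1]; print("lip colour open",im0[203:206,268:272].mean((0,1)))
h=cv2.cvtColor(im,cv2.COLOR_RGB2HSV); m=cv2.inRange(h,(100,60,40),(118,140,140)); k,l,st,ce=cv2.connectedComponentsWithStats(m)
print([(st[i],ce[i].round(1)) for i in range(1,k) if st[i,4]>15 and 220<ce[i][0]<370 and 150<ce[i][1]<310])
for a in np.arange(0,.8,.1): print(round(a,1),"dial",proj("scene",lid(P,a,.092,0,.0715)).round(0),"lip",proj("scene",lid(P,a,.184,0,.019)).round(0))
E
```

```text
[(np.int32(3), array([269.7, 226.3]))]
lip colour open [59.33333333 64.58333333 69.16666667]
[]
0.0 dial [284. 231.] lip [320. 237.]
0.1 dial [281. 229.] lip [318. 232.]
0.2 dial [277. 228.] lip [317. 227.]
0.3 dial [273. 226.] lip [314. 222.]
0.4 dial [269. 226.] lip [311. 218.]
0.5 dial [265. 225.] lip [307. 214.]
0.6 dial [260. 225.] lip [303. 210.]
0.7 dial [255. 225.] lip [297. 207.]
```

Tracking the dial's orange mark puts the lid at about 0.33 rad, so the finger has slipped off the lip. I'll back off, rise, and press the lid's front top face from above instead.

send_rows --linear '[[-0.0142, -0.005, 0], [0, 0, -0.036], [0, 0, -0.036], [0.0255, 0.009, 0], [0.0255, 0.009, 0], [0, 0, 0.01], [0, 0, 0.01], [0, 0, 0]]' --twist '[[0, 0, 0], [0, 0, 0], [0, 0, 0], [0, 0, 0], [0, 0, 0], [0, 0, 0], [0, 0, 0], [0, 0, 0]]' --gripper '[0, 0, 0, 0, 0, 0, 0, 0]'

```text
time: 7.52
ee_pos: [0.537, -0.0313, 0.2359]
tcp_rot: [-180.0, -0.8, 6.0]
wrist_force: [0.1, -0.1, 0.6]
opening: -0.0001
grasp_force: 0.0
```

```bash
python3 - <<'E'
from h import *
show(); o=bot.get_obs(); print(R.from_euler("z",-P[2]).apply(o["ee_pos"]-[P[0],P[1],0])); print(mark()[1])
E
```

```text
7.525 [ 0.537  -0.0313  0.2359] [-179.98   -0.76    5.97] q [-3.400e+00  2.900e+00  9.700e+00  9.600e+01  1.000e-01  1.706e+02] F [ 0.1 -0.1  0.6] M [0.012 0.047 0.006] -0.0001411558724955653 0.0
[-0.03201106  0.00058277  0.23588828]
[(np.int32(4), array([269.5, 226.5]))]
```

send_rows --linear '[[-0.002, -0.001, 0.01], [-0.003, -0.001, 0.01], [-0.003, -0.001, 0.01], [0, 0, 0]]' --twist '[[0, 0, 0], [0, 0, 0], [0, 0, 0], [0, 0, 0]]' --gripper '[0, 0, 0, 0]'

```text
time: 8.07
ee_pos: [0.5297, -0.0293, 0.2055]
tcp_rot: [-180.0, -0.8, 6.0]
wrist_force: [0.1, 0.2, 1.0]
opening: -0.0003
grasp_force: 0.0
```

send_rows --linear '[[-0.003, -0.001, 0.01], [-0.002, -0.001, 0.006], [0, 0, 0]]' --twist '[[0, 0, 0], [0, 0, 0], [0, 0, 0]]' --gripper '[0, 0, 0]'

```text
time: 8.45
ee_pos: [0.5251, -0.0278, 0.1899]
tcp_rot: [-180.0, -0.8, 6.0]
wrist_force: [0.2, 0.2, 0.3]
opening: 0.0001
grasp_force: 0.0
```

```bash
python3 - <<'E'
from h import *
show(); print(mark()[1])
E
```

```text
8.45 [ 0.5251 -0.0278  0.1899] [-179.98   -0.81    5.97] q [-3.100e+00  3.000e-01  1.900e+00  9.080e+01  1.000e-01  1.709e+02] F [0.2 0.2 0.3] M [0.038 0.063 0.031] 0.00010084165808316436 0.0
[(np.int32(5), array([271.8, 227.2]))]
```

```bash
python3 - <<'E'
from h import *
b=camera("scene")[...,::-1][170:290,220:360]; a=camera("top")[...,::-1][100:300,255:395]
f=lambda i:cv2.resize(i,None,fx=400/140,fy=400/140,interpolation=cv2.INTER_CUBIC)
a,b=f(np.ascontiguousarray(a)),f(np.ascontiguousarray(b)); w=np.zeros((600,800,3),np.uint8); w[:a.shape[0],:400]=a[:600]; w[:b.shape[0],400:]=b
cv2.imwrite("pics/press.png",w)
E
```

```text
(no output)
```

View pics/press.png

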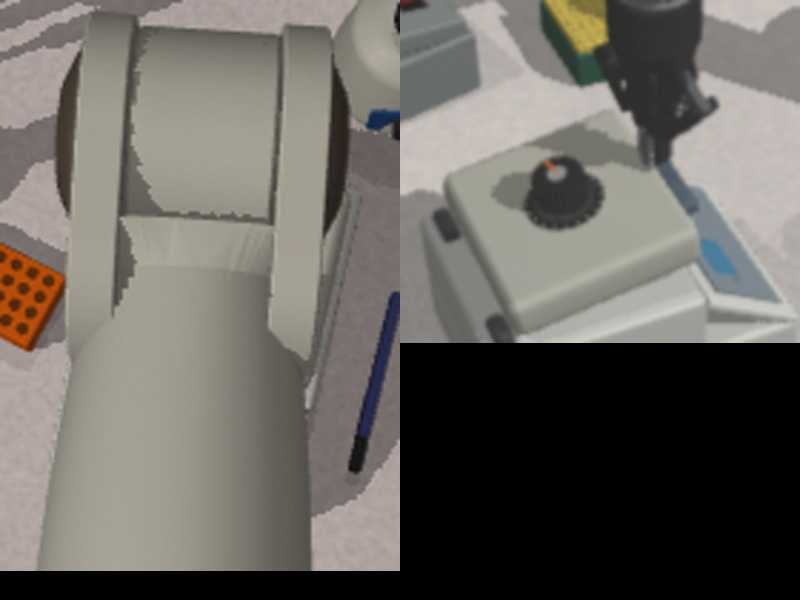

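```bash
python3 - <<'E'
from h import *
s=lambda u,v:np.array([220+(u-400)/2.857,170+v/2.857-2.5])
r_=.006
ob=[(s(697,238),(.176-r_,.09-r_,.039)),(s(522,318),(.008+r_,.09-r_,.039)),(s(620,114),(.176-r_,-.09+r_,.039)),(s(451,182),(.008+r_,-.09+r_,.039)),(s(557,174),(.092,0,.0715)),(s(563,205),(.092,0,.0435))]
f=lambda v:np.concatenate([proj("scene",lid(v[:3],v[3],*g))-u for u,g in ob])
r=least_squares(f,[.568,-.039,-.234,.1],x_scale=.1,loss="soft_l1"); print(r.x,f(r.x).reshape(-1,2).round(1))
for a in(0,.1,.2):
    g=lambda v:f(np.append(v,a)); q=least_squares(g,[.568,-.039,-.234],x_scale=.1,loss="soft_l1"); print(a,q.x,q.cost,lid(q.x,0,.092,0,.0715))
E
```

```text
[ 0.5772411  -0.03235217 -0.25054809  0.17812709] [[-0.5 -1.1]
 [-2.4 -1.2]
 [-0.7  0.1]
 [ 0.3  0.9]
 [ 1.3  2.6]
 [ 1.8  0.1]]
0 [ 0.5757842  -0.0519824  -0.18302598] 16.89012834796204 [ 0.59545015 -0.05562251  0.2075    ]
0.1 [ 0.5764346  -0.04057678 -0.22282903] 9.271268430225534 [ 0.59594012 -0.04499657  0.2075    ]
0.2 [ 0.57737415 -0.03001502 -0.25723231] 7.062674247256995 [ 0.59671611 -0.03510311  0.2075    ]
```

The lid is nearly closed, at roughly 0.15 rad, with the finger on its front edge at (655,160) in the right-hand crop. I'll press straight down.

send_rows --linear '[[0, 0, 0.006], [0, 0, 0.006], [0, 0, 0.004], [0, 0, 0]]' --twist '[[0, 0, 0], [0, 0, 0], [0, 0, 0], [0, 0, 0]]' --gripper '[0, 0, 0, 0]'

```text
time: 9.1
ee_pos: [0.5255, -0.0278, 0.1739]
tcp_rot: [-180.0, -0.8, 6.0]
wrist_force: [-0.0, -0.1, -0.6]
opening: -0.0001
grasp_force: 0.0
```

send_rows --linear '[[0, 0, 0.002], [0, 0, 0.002], [0, 0, 0]]' --twist '[[0, 0, 0], [0, 0, 0], [0, 0, 0]]' --gripper '[0, 0, 0]'

```text
time: 9.48
ee_pos: [0.5257, -0.0278, 0.1703]
tcp_rot: [-180.0, -0.8, 6.0]
wrist_force: [-0.8, -0.6, 0.3]
opening: -0.0001
grasp_force: 0.0
```

```bash
python3 - <<'E'
from h import *
show(); print(mark()[1])
E
```

```text
9.475 [ 0.5257 -0.0278  0.1703] [-179.99   -0.84    5.96] q [-3.100e+00  1.000e-01 -5.000e-01  8.860e+01  1.000e-01  1.709e+02] F [-0.8 -0.6  0.3] M [-0.018  0.018 -0.   ] -0.0001344546350762539 0.0017672846729510638
[(np.int32(4), array([275.5, 229. ]))]
```

send_rows --linear '[[0, 0, 0.002], [0, 0, 0.002], [0, 0, 0.002], [0, 0, 0]]' --twist '[[0, 0, 0], [0, 0, 0], [0, 0, 0], [0, 0, 0]]' --gripper '[0, 0, 0, 0]'

```text
time: 10.02
ee_pos: [0.5257, -0.0278, 0.1647]
tcp_rot: [-180.0, -0.9, 6.0]
wrist_force: [-2.1, 0.5, 4.2]
opening: -0.0
grasp_force: 2.1
```

```bash
python3 - <<'E'
from h import *
show(); print(mark()[1])
E
```

```text
10.025 [ 0.5257 -0.0278  0.1647] [-179.99   -0.86    5.96] q [-3.100e+00  1.000e-01 -1.100e+00  8.800e+01  1.000e-01  1.709e+02] F [-2.1  0.5  4.2] M [ 0.093  0.445 -0.027] -1.5984333858765318e-05 2.1026917279232293
[(np.int32(5), array([276.4, 229.8]))]
```

send_rows --linear '[[0, 0, 0.002], [0, 0, 0.002], [0, 0, 0]]' --twist '[[0, 0, 0], [0, 0, 0], [0, 0, 0]]' --gripper '[0, 0, 0]'

```text
time: 10.45
ee_pos: [0.5259, -0.0278, 0.1644]
tcp_rot: [180.0, -1.1, 6.0]
wrist_force: [-11.8, 0.9, 29.6]
opening: -0.0005
grasp_force: 14.7
```

```bash
python3 - <<'E'
from h import *
show(); print(mark()[1])
E
```

```text
10.45 [ 0.5259 -0.0278  0.1644] [179.98  -1.07   5.96] q [-3.100e+00 -1.000e-01 -1.400e+00  8.770e+01  1.000e-01  1.709e+02] F [-11.8   0.9  29.6] M [0.196 2.533 0.009] -0.0005137123072327283 14.697645152918994
[(np.int32(6), array([276.5, 230. ]))]
```

The contact force rose to 30 N while the dial mark stopped moving, so the lid is against its closed stop. Next I'll retreat upward, unwind joint 6 to leave room for clockwise turning, open the gripper and swing aside to look.

send_rows --linear '[[0, 0, -0.05], [0, 0, -0.05], [0, 0, 0], [0, 0, 0], [0, 0, 0], [0, 0, 0], [0, 0, 0], [0, 0, 0]]' --twist '[[0, 0, 0], [0, 0, -1.05], [0, 0, -1.05], [0, 0, -1.05], [0, 0, -1.05], [0, 0, -1.05], [0, 0, -1.05], [0, 0, -1.05]]' --gripper '[0, 0, 100, 100, 100, 100, 100, 100]'

```text
time: 11.5
ee_pos: [0.5245, -0.028, 0.26]
tcp_rot: [179.2, -0.2, 79.8]
wrist_force: [-0.4, 0.3, -0.1]
opening: 0.0855
grasp_force: 0.0
```

send_rows --linear '[[0, 0, 0], [0, 0, 0], [0, 0, 0], [0, 0, 0], [0, 0, 0], [0, 0, 0], [0, 0, 0], [0, 0, 0]]' --twist '[[0, 0, -1.05], [0, 0, -1.05], [0, 0, -1.05], [0, 0, -1.05], [0, 0, -1.05], [0, 0, -1.05], [0, 0, -1.05], [0, 0, -1.05]]' --gripper '[100, 100, 100, 100, 100, 100, 100, 100]'

```text
time: 12.5
ee_pos: [0.5245, -0.028, 0.26]
tcp_rot: [179.7, 0.8, 163.8]
wrist_force: [-0.4, -0.1, -0.9]
opening: 0.0853
grasp_force: 0.0
```

send_rows --linear '[[0, 0, 0], [0, 0, 0], [0.03, -0.04, 0], [0.03, -0.04, 0], [0.03, -0.04, 0], [0.03, -0.04, 0], [0.03, -0.04, 0], [0.03, -0.04, 0]]' --twist '[[0, 0, -1.05], [0, 0, -1.05], [0, 0, -1.05], [0, 0, 0], [0, 0, 0], [0, 0, 0], [0, 0, 0], [0, 0, 0]]' --gripper '[100, 100, 100, 100, 100, 100, 100, 100]'

```text
time: 13.5
ee_pos: [0.4036, -0.3037, 0.258]
tcp_rot: [-179.9, 0.8, -165.0]
wrist_force: [1.9, 0.5, -0.8]
opening: 0.0854
grasp_force: 0.0
```

```bash
python3 - <<'E'
from h import *
show(); im=camera("top"); cv2.imwrite("pics/t1.png",im[...,::-1]); im2=camera("scene"); cv2.imwrite("pics/s1.png",im2[...,::-1])
f=lambda i:cv2.resize(np.ascontiguousarray(i[...,::-1]),None,fx=400/140,fy=400/140,interpolation=cv2.INTER_CUBIC)
w=np.zeros((600,800,3),np.uint8); a=f(im[100:300,255:395]);b=f(im2[170:330,220:360]); w[:a.shape[0],:400]=a; w[:b.shape[0],400:]=b
cv2.imwrite("pics/closed.png",w)
E
```

```text
13.5 [ 0.4036 -0.3037  0.258 ] [-179.87    0.85 -165.04] q [-37.3  -0.8   8.4  98.6   0.6 -52.3] F [ 1.9  0.5 -0.8] M [-0.036  0.002  0.061] 0.0853760809468118 0.0
```

View pics/closed.png

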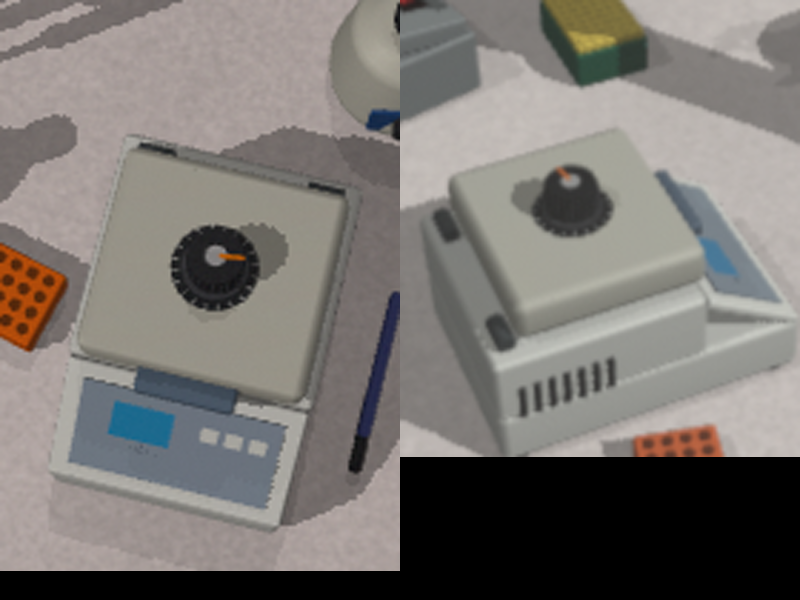

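The lid is closed. In the left crop the dial flange centre is (215,268), the dial top is (216,256) and the orange mark points to (243,258). In the scene crop the dial top is (570,182).

```bash
cat >> h.py <<'E'
def ray(n,uv,z):
    c=C[n]; d=R.from_euler("xyz",c["orientation"],degrees=True).apply([(uv[0]-c["cx"])/c["fx"],(uv[1]-c["cy"])/c["fy"],1]); return c["origin"]+d*(z-c["origin"][2])/d[2]
E
python3 - <<'E'
from h import *
k=400/140; t=lambda u,v,z:ray("top",(255+u/k,100+v/k),z).round(4); s=lambda u,v,z:ray("scene",(220+(u-400)/k,170+v/k-2.5),z).round(4)
print("flange top-cam",t(215,268,.178),"dialtop",t(216,256,.2075),"lid centre",np.mean([t(132,152,.176),t(348,193,.176),t(80,350,.176),t(300,402,.176)],0))
print("scene flange",s(572,212,.178),"top",s(570,181,.2075))
a,b=t(216,256,.2075),t(243,258,.2075); print("mark deg",np.degrees(np.arctan2(*(b-a)[1::-1])))
im=cv2.imread("pics/t1.png"); g=cv2.cvtColor(im,cv2.COLOR_BGR2GRAY)[170:215,305:355]
print((g<62).sum()); ys,xs=np.nonzero(g<62); print("dark centroid",xs.mean()+305,ys.mean()+170,xs.min()+305,xs.max()+305,ys.min()+170,ys.max()+170)
show(); print("tool shift to above dial",go([.596,-.046,.258]))
E
```

```text
flange top-cam [ 0.5952 -0.0453  0.178 ] dialtop [ 0.5959 -0.0452  0.2075] lid centre [ 0.59205  -0.045475  0.176   ]
scene flange [ 0.5978 -0.0469  0.178 ] top [ 0.5947 -0.0515  0.2075]
mark deg -93.71899397315795
629
dark centroid 329.78219395866455 193.69634340222575 315 345 179 208
13.6 [ 0.4027 -0.3056  0.2574] [-179.87    0.77 -165.28] q [-37.5  -0.7   8.4  98.6   0.5 -52.2] F [ 0.2 -1.   0.3] M [-0.009  0.028  0.024] 0.0851026675508422 0.0
tool shift to above dial [-0.25291939  0.20194946  0.00235073]
```

send_rows --linear '[[-0.042, 0.0337, 0], [-0.042, 0.0337, 0], [-0.042, 0.0337, 0], [-0.042, 0.0337, 0], [-0.042, 0.0337, 0], [-0.042, 0.0337, 0], [0, 0, 0], [0, 0, 0]]' --twist '[[0, 0.077, 0], [0, 0, 0], [0, 0, 0], [0, 0, 0], [0, 0, 0], [0, 0, 0], [0, 0, 0], [0, 0, 0]]' --gripper '[100, 100, 100, 100, 100, 100, 100, 100]'

```text
time: 14.6
ee_pos: [0.5954, -0.0414, 0.2583]
tcp_rot: [-179.9, 0.0, -165.0]
wrist_force: [0.2, 0.2, 0.2]
opening: 0.0849
grasp_force: 0.0
```

```bash
python3 - <<'E'
from h import *
show(); print(go([.5957,-.0458,.198]))
E
```

```text
14.6 [ 0.5954 -0.0414  0.2583] [-1.7988e+02  2.0000e-02 -1.6499e+02] q [-3.900e+00  1.270e+01  2.310e+01  1.003e+02 -1.000e-01 -1.890e+01] F [0.2 0.2 0.2] M [-0.018  0.004  0.027] 0.0849143747886983 0.0
[ 0.00089507 -0.00416844  0.06026852]
```

send_rows --linear '[[0.001, -0.0042, 0.02], [0, 0, 0.02], [0, 0, 0.02], [0, 0, 0], [0, 0, 0], [0, 0, 0], [0, 0, 0]]' --twist '[[0, 0, 0], [0, 0, 0], [0, 0, 0], [0, 0, 0], [0, 0, 0], [0, 0, 0], [0, 0, 0]]' --gripper '[100, 100, 100, 62, 55, 52, 52]' --grip_force 20

```text
time: 15.48
ee_pos: [0.596, -0.0462, 0.1993]
tcp_rot: [-179.9, 0.1, -165.0]
wrist_force: [0.5, 0.1, 1.3]
opening: 0.0446
grasp_force: 0.0
```

send_rows --linear '[[0, 0, 0], [0, 0, 0], [0, 0, 0]]' --twist '[[0, 0, 0], [0, 0, 0], [0, 0, 0]]' --gripper '[44, 40, 40]'

```text
time: 15.85
ee_pos: [0.5958, -0.0461, 0.1986]
tcp_rot: [-179.9, 0.1, -165.0]
wrist_force: [0.2, -0.0, 0.6]
opening: 0.0344
grasp_force: 0.0
```

```bash
python3 - <<'E'
from h import *
show(); print(mark()[1])
E
```

```text
15.85 [ 0.5958 -0.0461  0.1986] [-1.7988e+02  6.0000e-02 -1.6504e+02] q [ -4.4  11.1  14.6  93.3  -0.1 -19.3] F [ 0.2 -0.   0.6] M [-0.009 -0.017 -0.02 ] 0.03436946866029478 0.0
[]
```

The fingers closed past 44 mm without touching, so the tips are still above the dial top. I'll open and go 26 mm lower.

send_rows --linear '[[0, 0, 0], [0, 0, 0], [0, 0, 0.013], [0, 0, 0.013], [0, 0, 0]]' --twist '[[0, 0, 0], [0, 0, 0], [0, 0, 0], [0, 0, 0], [0, 0, 0]]' --gripper '[75, 75, 75, 75, 75]'

```text
time: 16.52
ee_pos: [0.595, -0.0461, 0.1707]
tcp_rot: [-179.9, -0.1, -165.0]
wrist_force: [0.1, 0.1, -0.5]
opening: 0.0638
grasp_force: 0.0
```

send_rows --linear '[[0, 0, 0], [0, 0, 0], [0, 0, 0], [0, 0, 0], [0, 0, 0]]' --twist '[[0, 0, 0], [0, 0, 0], [0, 0, 0], [0, 0, 0], [0, 0, 0]]' --gripper '[56, 50, 46, 46, 46]'

```text
time: 17.15
ee_pos: [0.5959, -0.0463, 0.173]
tcp_rot: [-179.9, 0.1, -165.0]
wrist_force: [-0.4, -0.9, 2.4]
opening: 0.0431
grasp_force: 20.9
```

```bash
python3 - <<'E'
from h import *
show()
E
```

```text
17.15 [ 0.5959 -0.0463  0.173 ] [-1.7986e+02  1.0000e-01 -1.6504e+02] q [ -4.4  10.7  11.3  90.4  -0.1 -19.3] F [-0.4 -0.9  2.4] M [-0.225  0.143 -0.064] 0.043137500409204096 20.923613905906677
```

The dial is gripped at 43 mm and well centred. I'll firm up the grip and start turning clockwise.

send_rows --linear '[[0, 0, 0], [0, 0, 0], [0, 0, 0]]' --twist '[[0, 0, 0], [0, 0, 0], [0, 0, 0]]' --gripper '[40, 40, 40]' --grip_force 45

```text
time: 17.52
ee_pos: [0.596, -0.0463, 0.1731]
tcp_rot: [-179.9, 0.1, -165.0]
wrist_force: [-0.2, -2.0, 5.2]
opening: 0.0426
grasp_force: 45.4
```

```bash
python3 - <<'E'
from h import *
show()
E
```

```text
17.525 [ 0.596  -0.0463  0.1731] [-1.7986e+02  1.1000e-01 -1.6504e+02] q [ -4.4  10.7  11.3  90.4  -0.1 -19.3] F [-0.2 -2.   5.2] M [-0.306  0.196  0.02 ] 0.04258078752841879 45.365901589393616
```

send_rows --linear '[[0, 0, 0], [0, 0, 0]]' --twist '[[0, 0, 0.45], [0, 0, 0]]' --gripper '[40, 40]'

```text
time: 17.77
ee_pos: [0.5959, -0.0461, 0.1731]
tcp_rot: [-179.9, 0.1, -169.6]
wrist_force: [-0.7, -0.1, 4.7]
opening: 0.0426
grasp_force: 45.6
```

```bash
python3 - <<'E'
from h import *
show()
E
```

```text
17.775 [ 0.5959 -0.0461  0.1731] [-1.7988e+02  1.2000e-01 -1.6959e+02] q [ -4.4  10.7  11.3  90.4  -0.1 -14.8] F [-0.7 -0.1  4.7] M [-0.147  0.153 -0.001] 0.042620479555120175 45.56936860084534
```

send_rows --linear '[[0, 0, 0], [0, 0, 0]]' --twist '[[0, 0, 0.35], [0, 0, 0]]' --gripper '[40, 40]'

```text
time: 18.02
ee_pos: [0.5959, -0.046, 0.1731]
tcp_rot: [-179.9, 0.1, -173.1]
wrist_force: [-1.5, -0.2, 5.7]
opening: 0.0423
grasp_force: 45.6
```

```bash
cat >> h.py <<'E'
def tq():
    r=[]
    for _ in range(4):
        o=bot.get_obs(); r.append((o["torque"][2],o["joint_efforts"][5],o["tcp_rot"][2],o["q"][5])); camera("scene")
    print(o["time"],np.round(r,3).tolist(), o["wrist_force"].round(1),o["grasp_force"])
E
python3 -c "
from h import *
tq()"
```

```text
18.175 [[0.008, 0.414, -173.074, -11.302], [0.026, 0.14, -173.039, -11.339], [0.029, 0.053, -173.028, -11.347], [0.024, 0.032, -173.027, -11.35]] [-1.3  1.   6.2] 45.58333933353424
```

send_rows --linear '[[0, 0, 0], [0, 0, 0]]' --twist '[[0, 0, 0.5], [0, 0, 0]]' --gripper '[40, 40]'

```text
time: 18.48
ee_pos: [0.5959, -0.0457, 0.1731]
tcp_rot: [-179.9, 0.1, -178.1]
wrist_force: [-0.4, 0.6, 6.0]
opening: 0.0429
grasp_force: 45.7
```

```bash
python3 -c "
from h import *
tq()"
```

```text
18.625 [[-0.083, 0.478, -178.092, -6.275], [-0.097, 0.092, -178.041, -6.326], [-0.087, -0.031, -178.03, -6.339], [-0.125, -0.062, -178.025, -6.342]] [-0.8  1.2  5.1] 45.6503963470459
```

The torque follows the detent model: +0.03 N m at 8° and −0.10 at 13°, so the dial is turning with the gripper. The stop cannot come before 108°, so I'll turn to 108°.

send_rows --linear '[[0, 0, 0], [0, 0, 0], [0, 0, 0], [0, 0, 0], [0, 0, 0], [0, 0, 0], [0, 0, 0], [0, 0, 0]]' --twist '[[0, 0, 0.95], [0, 0, 0.95], [0, 0, 0.95], [0, 0, 0.95], [0, 0, 0.95], [0, 0, 0.95], [0, 0, 0.95], [0, 0, 0]]' --gripper '[40, 40, 40, 40, 40, 40, 40, 40]'

```text
time: 19.68
ee_pos: [0.5972, -0.0438, 0.1732]
tcp_rot: [179.7, -0.0, 115.4]
wrist_force: [5.8, 10.0, 4.1]
opening: 0.0427
grasp_force: 45.6
```

send_rows --linear '[[0, 0, 0], [0, 0, 0], [0, 0, 0], [0, 0, 0], [0, 0, 0]]' --twist '[[0, 0, 0.9], [0, 0, 0.9], [0, 0, 0.6], [0, 0, 0.45], [0, 0, 0]]' --gripper '[40, 40, 40, 40, 40]'

```text
time: 20.3
ee_pos: [0.5982, -0.0438, 0.1732]
tcp_rot: [179.6, -0.2, 87.0]
wrist_force: [10.4, 11.5, 1.7]
opening: 0.0428
grasp_force: 45.5
```

```bash
python3 -c "
from h import *
tq();show()"
```

```text
20.45 [[0.037, 0.523, 87.015, 88.714], [-0.029, 0.153, 87.062, 88.668], [-0.014, 0.038, 87.076, 88.654], [0.047, 0.009, 87.077, 88.653]] [11.  10.8  0.8] 45.509024262428284
20.5 [ 0.5982 -0.0437  0.1732] [ 1.7961e+02 -1.7000e-01  8.7080e+01] q [-4.3 10.8 11.3 90.2  0.2 88.7] F [11.8 11.3  1.2] M [ 2.292 -2.371  0.008] 0.042448462711384506 45.50909221172333
```

At 107.9° the dial sits in a notch with Mz near 0. I'll relieve the 11 N side load and probe 3° beyond.

send_rows --linear '[[0.0024, 0.0021, 0], [0, 0, 0], [0, 0, 0]]' --twist '[[0, 0, 0], [0, 0, 0.3], [0, 0, 0]]' --gripper '[40, 40, 40]'

```text
time: 20.88
ee_pos: [0.5987, -0.0432, 0.1732]
tcp_rot: [179.8, 0.0, 84.0]
wrist_force: [3.0, 3.8, 5.5]
opening: 0.0429
grasp_force: 45.9
```

```bash
python3 -c "
from h import *
tq()"
```

```text
21.025 [[0.171, 0.575, 84.016, 91.866], [0.227, 0.289, 84.051, 91.829], [0.183, 0.196, 84.06, 91.82], [0.153, 0.173, 84.059, 91.819]] [2.9 4.6 5.3] 45.927870869636536
```

send_rows --linear '[[0, 0, 0], [0, 0, 0]]' --twist '[[0, 0, 0.1], [0, 0, 0]]' --gripper '[40, 40]'

```text
time: 21.32
ee_pos: [0.5988, -0.0432, 0.1731]
tcp_rot: [179.8, 0.0, 83.1]
wrist_force: [3.8, 3.7, 6.2]
opening: 0.0425
grasp_force: 45.9
```

```bash
python3 -c "
from h import *
tq()"
```

```text
21.475 [[0.248, 0.352, 83.055, 92.826], [0.174, 0.274, 83.064, 92.814], [0.227, 0.249, 83.07, 92.811], [0.211, 0.243, 83.069, 92.81]] [2.2 3.7 4.4] 45.92850923538208
```

The torque keeps rising with angle, from 0.18 to about 0.23 N m at roughly 0.06 per degree. That is well above the 0.1 detent and below 0.4, so the stop is 6 clicks in. Now I'll back off 72°, from 83.07° to 158.96° yaw.

send_rows --linear '[[0, 0, 0], [0, 0, 0], [0, 0, 0], [0, 0, 0], [0, -0.0015, 0], [0, 0, 0], [0, 0, 0], [0, 0, 0]]' --twist '[[0, 0, -0.9], [0, 0, -0.9], [0, 0, -0.9], [0, 0, -0.9], [0, 0, -0.9], [0, 0, -0.9], [0, 0, -0.9], [0, 0, -0.9]]' --gripper '[40, 40, 40, 40, 40, 40, 40, 40]'

```text
time: 22.52
ee_pos: [0.5963, -0.0445, 0.1731]
tcp_rot: [-179.9, 0.1, 155.3]
wrist_force: [-2.4, -0.1, 7.0]
opening: 0.0427
grasp_force: 46.1
```

send_rows --linear '[[0.001, -0.0011, 0], [0, 0, 0], [0, 0, 0]]' --twist '[[0, 0, -0.39], [0, 0, 0], [0, 0, 0]]' --gripper '[40, 40, 40]'

```text
time: 22.9
ee_pos: [0.5959, -0.0448, 0.1731]
tcp_rot: [180.0, 0.2, 158.8]
wrist_force: [2.1, 3.3, 5.5]
opening: 0.0426
grasp_force: 45.9
```

```bash
python3 -c "
from h import *
tq();show()"
```

```text
23.05 [[0.034, -0.009, 158.821, 16.904], [-0.037, 0.009, 158.82, 16.904], [-0.011, 0.013, 158.82, 16.905], [0.0, 0.014, 158.822, 16.904]] [3.4 3.1 5.7] 45.91335654258728
23.1 [ 0.5959 -0.0448  0.1731] [179.99   0.18 158.82] q [-4.3 10.7 11.2 90.4 -0.  16.9] F [3.  3.7 6.1] M [ 0.805 -0.614  0.084] 0.04245695186478323 45.912179946899414
```

The torque is about 0, so the dial is in a notch. I'll release, rise and move aside to check.

send_rows --linear '[[0, 0, 0], [0, 0, 0], [0, 0, 0], [0, 0, -0.01], [0, 0, -0.04], [0, 0, -0.05], [0, 0, -0.02], [0, 0, 0]]' --twist '[[0, 0, 0], [0, 0, 0], [0, 0, 0], [0, 0, 0], [0, 0, 0], [0, 0, 0], [0, 0, 0], [0, 0, 0]]' --gripper '[60, 75, 80, 80, 80, 80, 80, 80]'

```text
time: 24.1
ee_pos: [0.5957, -0.0451, 0.2947]
tcp_rot: [-180.0, 0.3, 158.9]
wrist_force: [1.2, 0.4, -0.3]
opening: 0.0683
grasp_force: 0.0
```

```bash
python3 -c "
from h import *
show();print(go([.4,-.3,.293]))"
```

```text
24.1 [ 0.5957 -0.0451  0.2947] [-179.99    0.31  158.86] q [-4.300e+00  1.420e+01  2.910e+01  1.046e+02 -1.000e-01  1.690e+01] F [ 1.2  0.4 -0.3] M [-0.016 -0.042 -0.005] 0.06832063083293533 0.0
[ 0.09060126 -0.30836773  0.00127925]
```

send_rows --linear '[[0.015, -0.051, 0], [0.015, -0.051, 0], [0.015, -0.051, 0], [0.015, -0.051, 0], [0.015, -0.051, 0], [0.015, -0.051, 0], [0, 0, 0]]' --twist '[[0, 0, 0], [0, 0, 0], [0, 0, 0], [0, 0, 0], [0, 0, 0], [0, 0, 0], [0, 0, 0]]' --gripper '[80, 80, 80, 80, 80, 80, 80]'

```text
time: 24.98
ee_pos: [0.3986, -0.3, 0.2916]
tcp_rot: [-179.9, 0.0, 158.6]
wrist_force: [0.8, 0.1, 0.1]
opening: 0.0682
grasp_force: 0.0
```

```bash
python3 - <<'E'
from h import *
show(); im=camera("top"); im2=camera("scene"); old=cv2.imread("pics/t1.png")[...,::-1]
for n,i in(("before",old),("after",im)):
    h=cv2.cvtColor(np.ascontiguousarray(i),cv2.COLOR_RGB2HSV)[175:210,312:350]; m=cv2.inRange(h,(3,110,80),(20,255,255)); ys,xs=np.nonzero(m); c=np.array([255+216/2.857,100+256/2.857])
    p=np.array([xs.mean()+312,ys.mean()+175]); a,b=ray("top",c,.2075),ray("top",p,.2075); print(n,len(xs),p,"deg",np.degrees(np.arctan2(*(b-a)[1::-1])))
f=lambda i:cv2.resize(np.ascontiguousarray(i[...,::-1]),None,fx=400/140,fy=400/140,interpolation=cv2.INTER_CUBIC)
w=np.zeros((600,800,3),np.uint8); a=f(im[100:300,255:395]);b=f(im2[170:330,220:360]); w[:a.shape[0],:400]=a; w[:b.shape[0],400:]=b
cv2.imwrite("pics/final.png",w)
E
```

```text
24.975 [ 0.3986 -0.3     0.2916] [-1.7994e+02  4.0000e-02  1.5860e+02] q [-3.69e+01  2.00e-01  1.32e+01  1.03e+02 -1.00e-01 -1.55e+01] F [0.8 0.1 0.1] M [ 0.065 -0.044 -0.065] 0.06822322684217808 0.0
before 16 [336.  189.5] deg -88.0874016511884
after 17 [334.58823529 192.64705882] deg -127.79056416053739
```

View pics/final.png

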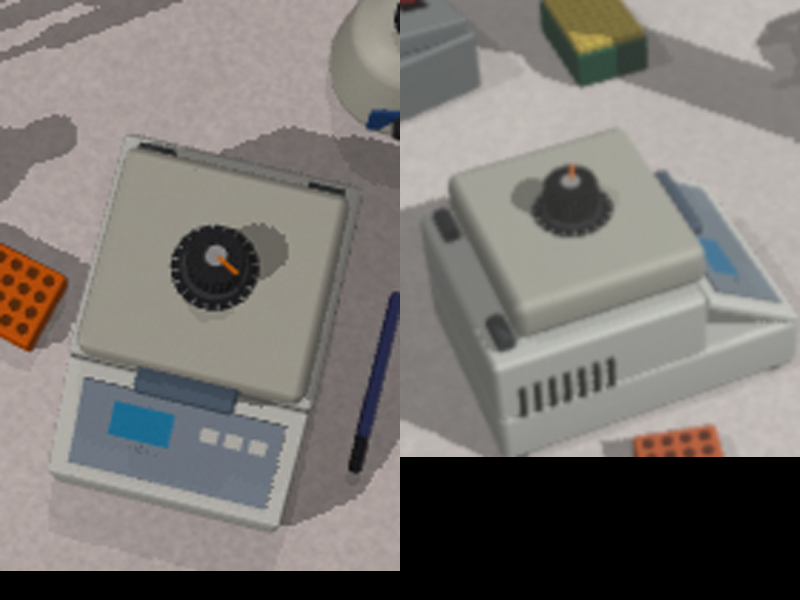

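The mark has turned about 36–40° clockwise, which is 2 clicks net: 6 in, 4 back. The lid is closed and the rack and marker have not moved, so I'm handing the job in.

```bash
python3 -c "
from workcell import ticket
print(ticket.job_done())"
```

```text
the job is handed in; nothing more can be done
None
```

The lid is closed, the dial was screwed down 6 clicks to its stop (about 0.24 N m at most, short of forcing it) and backed off four clicks, then released; the job is handed in at about 25 s.

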